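# Key on the test station and hold its enabling lever in the green

### The job

Take the red key from its wooden block, push it fully home in the slot of the key switch on the grey test station, turn it clockwise to the stop and leave it there. Only then press the yellow spring lever down with the fingertips until its pointer stands well inside the green part of the scale, never into the red, and finish while still holding it there: do not let go. Leave the other things on the table where they are.

Things in the scene. Friction and masses are not known exactly. Their poses are not given: they have to be found in the camera images.
- key: Loose red switch key, 54 mm tall in all, standing upright blade down in the wooden block. Steel blade 16 mm along the key's x, 6 mm along its y, 20 mm long (its lowest 4 mm slightly smaller); above it a red plastic bow 30 mm along x, 10 mm along y, 34 mm tall, whose underside is the shoulder. Origin: centre of the blade's lower end; z points up through the bow. The blade is the same after a half turn. Grip the bow across its 10 mm. 40 g, nominally.
- key_bow (a point): Centre of the key's red bow, 37 mm above the blade's lower end.
- key_block: Fixed wooden block 64 mm (its x) by 44 mm (its y) by 32 mm tall with a slot in its top, along its x, in which the key stands: the key's shoulder rests on the block's top, and the blade, sunk 20 mm, lifts straight out. Origin: centre of its underside, on the table.
- station: Fixed grey metal test station, 160 mm (its x, away from the robot) by 260 mm (its y, to the left) by 50 mm tall. Origin: centre of its underside. On top: the key switch 5 mm in front (-x) and 75 mm to the left (+y) of the centre, and the yellow lever on the right, its pivot at x +50 mm, y -70 mm, 80 mm above the table. The lever points to the station's front (-x).
- switch_slot (a point): Centre of the slot's mouth in the top of the round key switch (48 mm across), 74 mm above the table; it turns with the switch. The slot runs along the point's x: 18 by 8 mm, 22 mm deep, the mouth flared by 3 mm on every side over its top 6 mm. Key x lies along this x (either way round). Fully home, the key's shoulder rests on the switch and the blade's lower end is 20 mm below this point; the bow then stands 34 mm above it.
- switch (a joint): Turn of the key switch, rad: 0 = off, grows clockwise seen from above, 1.05 (60 degrees) = on, at the stop; it starts between 0 and 0.15. It stays where it is left (friction about 0.05 N m). The blade has about 0.1 to 0.25 rad of play in the slot.
- lever_pad (a point): Centre of the top of the black rubber pad (34 mm along the lever by 30 mm wide) at the yellow lever's front end, 85 mm from the pivot and 7 mm above the lever's middle line. Moves with the lever; 123 mm above the table when released, about 98 mm at mid green, when it is also about 8 mm farther forward (-x of the station).
- lever (a joint): Travel of the yellow lever, rad: 0 = released (pad end raised 0.45 rad above level), grows as the pad is pressed down, stop at 0.60. It springs back: about 3 N at the pad to start, 7 N at mid green, 11 N at the stop. The black pointer on its right side shows on the scale: white below 0.22, green 0.22 to 0.42 (middle 0.32), red above 0.42. The scale stands on the station's top 33 to 47 mm to the right of the lever's middle, lower than the pad.
- jar: Bystander: small plastic jar with red lid, 45 mm across, 61 mm tall; origin under its centre.
- battery: Bystander: standing D cell, 33 mm across, 60 mm tall; origin under its centre.
- tape: Bystander: roll of tape lying flat, 87 mm across, 24 mm tall; origin under its centre.
- reel: Bystander: solder reel, 55 mm across, 45 mm tall; origin under its centre.

How it is judged:
On the way, in this order (a step that is already met when the one before it is completed fails the run):
1. the key is home in the slot, the switch still off (z of key in the frame of switch_slot below -0.015 m and horizontal distance between key and switch_slot below 0.005 m and angle between key's own z axis and vertical below 0.15 rad and value of joint switch below 0.45 rad), for 0.1 s.
2. the key switch is turned on, to its stop (z of key in the frame of switch_slot below -0.015 m and horizontal distance between key and switch_slot below 0.005 m and angle between key's own z axis and vertical below 0.15 rad and value of joint switch above 0.93 rad), for 0.2 s.
3. the key is let go, still in and on (all of step 2 and contact force between the fingers and key below 0.1 N), for 0.2 s.
4. the fingers hold the lever in the green (all of step 3 and value of joint lever between 0.22 and 0.42 rad and contact force between the fingers and lever above 1 N), for 1 s.
At the end, for the whole second after the job is handed in: The key stands home in the switch (blade at least 15 mm deep, within 5 mm of the slot's centre, tilted under 0.15 rad), untouched; the switch is at 0.93 rad or more; the fingers press the lever with more than 1 N and hold it still between 0.22 and 0.42 rad (in the green) (all of step 4 and velocity of joint lever between -0.1 and 0.1 rad/s); the arm keeps its last pose, push and grip.
It fails at once if the lever is pressed before the key switch is on (value of joint lever above 0.12 rad and value of joint switch below 0.9 rad).
It fails at once if the lever is pushed into the red (value of joint lever above 0.45 rad).
It fails at once if the lever is pressed while the key is not home in the switch (value of joint lever above 0.12 rad and not (z of key in the frame of switch_slot below -0.015 m and horizontal distance between key and switch_slot below 0.005 m and angle between key's own z axis and vertical below 0.15 rad)).
It fails at once if one of the other things (jar, battery, tape, reel) is moved by more than 40 mm (distance of any of jar, battery, tape, reel from where it was at the start of the episode above 0.04 m).
It also fails if it takes over 61 s, if anything falls off the work surface, if the arm or the gripper's body presses on something with over 40 N, if the wrist force passes 120 N, or if a joint passes its speed limit or range.

### The arm

A 6-joint arm with a two-finger parallel gripper is mounted at the origin on a cart in front of the work surface, level with it; the furniture and walls round the work are solid. World frame = base frame: x ahead of the robot, y to its left, z up, the work surface at z = 0. Lengths are in m, angles in rad, forces in N, time in s.
With the tool pointing down it reaches from about 0.25 to 0.725 m from the base axis. Payload 4 kg.
Tool frame: the origin (TCP) lies at the very end of the fingers, on their centre line; the grasp point (between the pads) lies 19 mm behind it; z points along the fingers, y is the line along which they close (so a half turn about z gives the same grasp; the last joint's range is limited). The gripper opens to 85 mm and grips with 20 to 120 N. Pads are 22 mm wide; open, the fingers measure 114 mm over their backs; the gripper's body (76 mm by 85 mm) begins 54 mm behind the grasp point. The pads swing forward as they close: fully open they stand 13 mm farther back than shut.
Start: joints at [0, 0.241, 0.005, 1.335, 0, 1.571], TCP at [0.5, -0, 0.231] pointing down, gripper open.
Joint ranges: [-2.72, 2.72], [-1.05, 1.87], [-1.09, 1.28], [-1.99, 2.15], [-1.42, 1.44], [-3.14, 3.14]. Speed limits (rad/s): [2.79, 2.79, 3.14, 3.14, 3.14, 3.14].

### API

Orientations are given as [roll, pitch, yaw] about the fixed x, y, z axes, in that order (R = Rz(yaw) Ry(pitch) Rx(roll)).
In Python, from rig import env gives the robot as it stands.
- The arm moves only by the tool drive_tool, never from a script. Its argument "series" is a list of rows, each an object of numbers: "x", "y", "z": the shift along the tool's x, y, z as a fraction of full scale; "ax", "ay", "az": the turn, a rotation vector about the tool's x, y, z as a fraction of full scale; "claw": the opening, from 0 (shut) to 1 (fully open). A call has 1 to 8 rows; each row is the pose to reach, as a shift and turn from the pose commanded when the call began, along the tool's axes at that moment; what a row does not reach only later rows make up. Full scale, the value 1, is 0.12 m for a shift and 0.5 rad for a turn. A row lasts 1/8 s, in which the tool goes at most 62.5 mm and 10.7 degrees, less where a joint would pass 70% of its speed; a pose out of reach is approached as far as the arm can. A call with a number of a shift or a turn outside -1 to 1 is refused whole. A call with a gripper value outside its range is refused whole. The fingers move at their own pace and stop on an object; the grip force is fixed at half the most. Time passes only in rows, so rows that repeat a pose let the fingers close. It gives the time, the measured TCP pose, the force, the opening and the grip force at its end, in the units of the state.
- env.state(): the state, without advancing time (a new reading comes with each control period).
- env.get_image(name): name is "scene" or "side" or "wrist"; returns (picture, depth): 420x560x3 uint8, red, green, blue; 420x560 float32, m along the optical axis (not along the pixel's ray), 0 where there is no reading.
- env.camera_params(name): a dict with "K" (3x3 intrinsics, pixels), "D" ([k1, k2, p1, p2, k3] as OpenCV has them; the pictures are not rectified), "R" (3x3) and "t" (3): a world point X has camera coordinates R X + t. Camera axes: x right, y down, z forward; pixel columns grow to the right and rows downward; lengths in m; the calibration is good to about 2 mm. A picture is of the moment at which its call begins: read the wrist's pose just before it. camera_params takes no time and is no camera call; for the wrist camera it gives the pose at the moment of the call.
- env.finish_job(): hands the job in; it is judged then, once.
The state is a dict: "time": time; "joint_positions": joint angles; "dq": joint speeds; "tau": joint torques, N m; "tool_pos": TCP position; "tcp_rot": TCP orientation; "contact_force": force on the tool from outside, world axes, zero at the start; "torque": the same for the moment, N m; "opening": finger opening in m; "grip_force": force on a finger pad.
Only numpy, scipy, OpenCV 4.12 (cv2) and the standard library are available. Lean on these libraries where they do the work, as an engineer would, in place of code of your own. Each camera call takes 0.05 s, during which the arm holds its last target. There are 200 camera calls.

## Working session

There is one attempt and no reset: what is moved stays moved. The work goes in short steps, Python scripts to look and compute and a tool call to move; the robot and the scene stay as the last step left them, time stands still between calls to the robot, and variables do not carry over. Pictures are saved under pics/ and viewed, at most 10 in all, crops included, and the job is handed in when it is done.

Besides the shell and the picture viewer there is one more tool, called after "Call:" as name(argument=value, ...), one argument or row to a line, values as JSON. drive_tool: Moves the arm, as the interface text tells. Its arguments: {"type":"object","properties":{"series":{"type":"array"}},"required":["series"]}

```bash
ls; mkdir -p pics; cat > h.py <<'E'
import numpy as np, cv2
from rig import env
def shot(n):
    p=env.camera_params(n); im,d=env.get_image(n)
    return im,d,{k:np.array(p[k],float) for k in p}
def world(p,d,uv):
    """pixels (N,2) with depth -> world points"""
    uv=np.atleast_2d(np.array(uv,float))
    n=cv2.undistortPoints(uv[:,None],p['K'],p['D'])[:,0]
    z=np.array([d[int(round(v)),int(round(u))] for u,v in uv])
    c=np.c_[n*z[:,None],z]
    return (c-p['t'])@p['R']
def plane(p,uv,h):
    uv=np.atleast_2d(np.array(uv,float))
    n=cv2.undistortPoints(uv[:,None],p['K'],p['D'])[:,0]
    r=np.c_[n,np.ones(len(n))]@p['R']; o=-p['R'].T@p['t']
    return o+r*((h-o[2])/r[:,2])[:,None]
def cloud(p,d):
    H,W=d.shape
    g=np.stack(np.meshgrid(np.arange(W),np.arange(H)),-1).reshape(-1,2).astype(float)
    n=cv2.undistortPoints(g[:,None],p['K'],p['D'])[:,0]
    z=d.reshape(-1)
    return ((np.c_[n*z[:,None],z]-p['t'])@p['R']).reshape(H,W,3)
E
python3 - <<'E'
from h import *
print(env.state())
for n in ['scene','side','wrist']:
    im,d,p=shot(n); cv2.imwrite(f'pics/{n}0.png',im[:,:,::-1]); np.savez(f'{n}0.npz',im=im,d=d,**p)
    print(n,-p['R'].T@p['t'])
E
```

```text
pics
{'time': 0.0, 'joint_positions': array([ 1.26319609e-06,  2.41393148e-01,  3.70582374e-03,  1.33515214e+00,
       -1.34739689e-05,  1.57082387e+00]), 'dq': array([ 8.06561385e-05, -1.86582706e-03,  1.14631094e-03, -1.90565505e-03,
       -4.64588715e-05,  1.43003365e-04]), 'tau': array([ 5.50268451e-04, -3.72315860e+01,  2.52406776e+01,  1.67737965e-02,
        2.29149265e-05,  1.14679995e-05]), 'tool_pos': array([ 4.99378141e-01, -3.45853705e-06,  2.30415803e-01]), 'tcp_rot': array([-3.13954952e+00,  1.35302103e-05,  1.57077008e+00]), 'contact_force': array([-0.00798373, -0.20295674, -1.11918238]), 'torque': array([-0.03336451, -0.02326331,  0.01210505]), 'grip_force': 0.0, 'opening': 0.08507608559661788}
scene [-0.15821383 -0.60744342  1.05923212]
side [0.18338059 0.76055002 0.79629255]
wrist [0.49937226 0.06636863 0.37263701]
```

View pics/scene0.png

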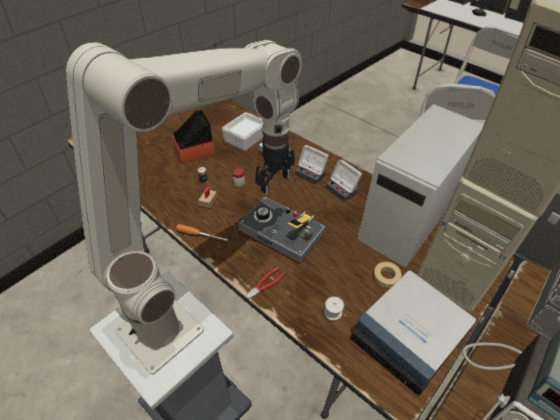

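View pics/side0.png

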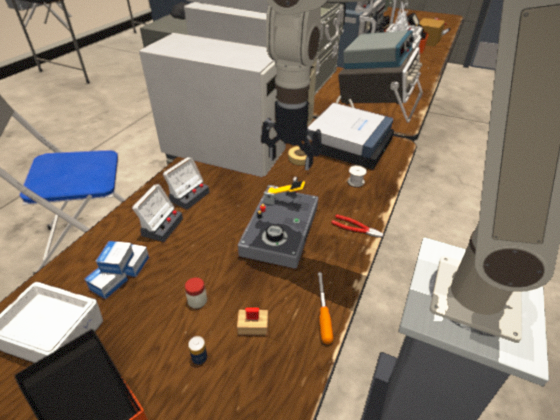

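The scene view shows the key at about (207,192), the switch at (263,212) and the lever at (302,222). In the side view they are at (253,314), (274,235) and (288,187). Next I'll measure them.

```bash
python3 - <<'E'
from h import *
for n in ['scene','side','wrist']:
    q=np.load(n+'0.npz'); im=q['im']; d=q['d']; p={k:q[k] for k in ['K','D','R','t']}
    C=cloud(p,d); hsv=cv2.cvtColor(im,cv2.COLOR_RGB2HSV); h,s,v=[hsv[...,i].astype(int) for i in range(3)]
    x,y,z=np.moveaxis(C,-1,0)
    ok=(d>0)&(x>.2)&(x<.8)&(abs(y)<.45)
    red=ok&((h<6)|(h>174))&(s>170)&(v>100)&(z>.01)&(z<.11)
    yel=ok&(h>20)&(h<32)&(s>150)&(z>.05)&(z<.16)
    st=ok&(z>.046)&(z<.054)&(s<90)
    for nm,m in [('red',red),('yel',yel),('st',st)]:
        k,l,stt,c=cv2.connectedComponentsWithStats(m.astype(np.uint8))
        for i in range(1,k):
            if stt[i,4]>15:
                P=C[l==i]; print(n,nm,stt[i],P.mean(0).round(3),P.min(0).round(3),P.max(0).round(3), cv2.minAreaRect(P[:,:2].astype(np.float32)) if stt[i,4]>100 else '')
    if n=='wrist': print(p['R'])
E
```

```text
scene red [204 187   5  10  25] [0.448 0.302 0.062] [0.438 0.294 0.04 ] [0.462 0.313 0.068] 
scene st [ 239  197   86   59 1850] [ 0.513 -0.015  0.051] [ 0.427 -0.145  0.046] [0.621 0.133 0.054] ((0.5232079029083252, -0.0061601996421813965), (0.16342933475971222, 0.2615790367126465), 8.642300605773926)
scene st [359 231  35  21  62] [ 0.683 -0.292  0.05 ] [ 0.677 -0.355  0.046] [ 0.688 -0.222  0.054] 
scene st [395 251  16   9  24] [ 0.69  -0.388  0.051] [ 0.684 -0.408  0.047] [ 0.706 -0.361  0.054] 
scene st [330 297   5   6  18] [ 0.404 -0.317  0.048] [ 0.393 -0.325  0.046] [ 0.414 -0.309  0.05 ] 
scene st [335 297   8   8  20] [ 0.414 -0.335  0.047] [ 0.401 -0.346  0.046] [ 0.42  -0.323  0.05 ] 
scene st [326 304   8   8  19] [ 0.378 -0.329  0.047] [ 0.372 -0.343  0.046] [ 0.383 -0.314  0.05 ] 
scene st [334 306   6   7  17] [ 0.387 -0.348  0.047] [ 0.377 -0.356  0.046] [ 0.395 -0.337  0.049] 
scene st [354 325  10  10  27] [ 0.375 -0.433  0.049] [ 0.361 -0.448  0.046] [ 0.382 -0.42   0.054] 
side red [261 206   4   6  18] [ 0.582 -0.011  0.06 ] [ 0.579 -0.016  0.052] [ 0.588 -0.0
[... 2600 characters left out ...]
 0.046] [0.616 0.134 0.054] ((0.5254591107368469, -0.0036473721265792847), (0.15936775505542755, 0.25839316844940186), 8.568621635437012)
wrist st [278 110  22  11 192] [0.51  0.069 0.052] [0.5   0.065 0.05 ] [0.519 0.074 0.054] ((0.5097041130065918, 0.06938575953245163), (0.018013523891568184, 0.007921098731458187), 6.203462600708008)
wrist st [335 293  47  24 775] [ 0.581 -0.115  0.05 ] [ 0.558 -0.13   0.047] [ 0.606 -0.101  0.053] ((0.5817795395851135, -0.11365553736686707), (0.04670342430472374, 0.025860896334052086), 7.787657737731934)
[[ 9.99998660e-01  8.10673181e-04 -1.42220460e-03]
 [ 1.15031960e-03 -9.66108329e-01  2.58134410e-01]
 [-1.16474106e-03 -2.58135700e-01 -9.66107967e-01]]
```

View pics/wrist0.png

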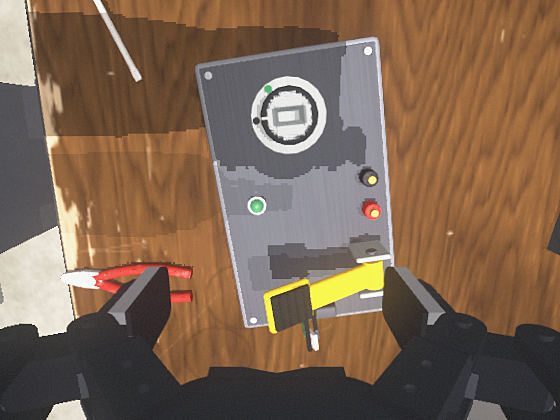

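The wrist view shows the switch slot at (289,116) and the lever pad at (290,305). The measured station centre is about (0.524,-0.005) with yaw about 0.15. The key is near (0.4505,0.3055) with yaw about 0.416. I'll start toward the key.

Call:
drive_tool(
  series=[
    {"x":0.5,"y":-0.1,"az":-0.33,"claw":1},
    {"x":1,"y":-0.2,"az":-0.67,"claw":1},
    {"x":1,"y":-0.2,"az":-1,"claw":1},
    {"x":1,"y":-0.2,"az":-1,"claw":1},
  ],
)

```text
schema error: expected keys x, y, z, ax, ay, az, claw
```

```bash
cat >> h.py <<'E'
from scipy.spatial.transform import Rotation as Ro
def go(target,yaw,s=None):
    s=s or env.state(); R=Ro.from_euler('xyz',s['tcp_rot'])
    dp=R.inv().apply(np.array(target)-s['tool_pos'])
    T=Ro.from_euler('xyz',[np.pi,0,yaw]); dr=(R.inv()*T).as_rotvec()
    print('t',round(s['time'],2),'pos',s['tool_pos'].round(4),'rpy',s['tcp_rot'].round(3),'q6',s['joint_positions'][5].round(3),'F',s['contact_force'].round(1),'op',round(s['opening'],4),'g',round(s['grip_force'],1))
    print('shift frac',(dp/.12).round(3),'turn frac',(dr/.5).round(3))
E
python3 -c "
from h import *
go([.4505,.3055,.23],.416);go([.4505,.3055,.23],.416+np.pi);print(env.state()['joint_positions'])"
```

```text
t 0.15 pos [ 0.4995 -0.      0.2306] rpy [-3.14   0.     1.571] q6 1.571 F [0.4 0.1 0.2] op 0.0852 g 0.0
shift frac [ 2.546 -0.409  0.006] turn frac [-3.000e-03  2.000e-03  2.309e+00]
t 0.15 pos [ 0.4995 -0.      0.2306] rpy [-3.14   0.     1.571] q6 1.571 F [0.4 0.1 0.2] op 0.0852 g 0.0
shift frac [ 2.546 -0.409  0.006] turn frac [-2.000e-03 -3.000e-03 -3.974e+00]
[-4.80126271e-05  2.41229247e-01  4.03648860e-03  1.33518589e+00
 -7.40918004e-06  1.57085177e+00]
```

All keys are required in every row.

Call:
drive_tool(
  series=[
    {"x":0.5,"y":-0.1,"z":0,"ax":0,"ay":0,"az":-0.33,"claw":1},
    {"x":1,"y":-0.2,"z":0,"ax":0,"ay":0,"az":-0.67,"claw":1},
    {"x":1,"y":-0.2,"z":0,"ax":0,"ay":0,"az":-1,"claw":1},
    {"x":1,"y":-0.2,"z":0,"ax":0,"ay":0,"az":-1,"claw":1},
  ],
)

```text
time: 0.65
tool_pos: [0.4756, 0.1207, 0.231]
tcp_rot: [-3.141, -0.0, 2.071]
contact_force: [0.4, -0.4, 0.1]
opening: 0.0852
grip_force: 0.0
```

```bash
python3 -c "
from h import *
go([.4505,.3055,.23],.416);go([.4505,.3055,.23],.416+np.pi);print(env.state()['joint_positions'])"
```

```text
t 0.65 pos [0.4756 0.1207 0.231 ] rpy [-3.141 -0.     2.071] q6 1.32 F [ 0.4 -0.4  0.1] op 0.0852 g 0.0
shift frac [1.451 0.555 0.008] turn frac [-1.000e-03  1.000e-03  3.309e+00]
t 0.65 pos [0.4756 0.1207 0.231 ] rpy [-3.141 -0.     2.071] q6 1.32 F [ 0.4 -0.4  0.1] op 0.0852 g 0.0
shift frac [1.451 0.555 0.008] turn frac [-1.000e-03 -1.000e-03 -2.974e+00]
[ 2.48721255e-01  2.22881593e-01 -1.88169202e-02  1.32987320e+00
 -1.39364996e-04  1.31962585e+00]
```

Call:
drive_tool(
  series=[
    {"x":0.4,"y":0.15,"z":0,"ax":0,"ay":0,"az":-0.33,"claw":1},
    {"x":0.8,"y":0.3,"z":0,"ax":0,"ay":0,"az":-0.67,"claw":1},
    {"x":1,"y":0.38,"z":0,"ax":0,"ay":0,"az":-1,"claw":1},
    {"x":1,"y":0.38,"z":0,"ax":0,"ay":0,"az":-1,"claw":1},
  ],
)

```text
time: 1.15
tool_pos: [0.4585, 0.2478, 0.2309]
tcp_rot: [-3.141, -0.0, 2.569]
contact_force: [-0.2, 0.4, -0.3]
opening: 0.0856
grip_force: 0.0
```

Call:
drive_tool(
  series=[
    {"x":0.2,"y":0.15,"z":0,"ax":0,"ay":0,"az":-0.33,"claw":1},
    {"x":0.4,"y":0.3,"z":0,"ax":0,"ay":0,"az":-0.67,"claw":1},
    {"x":0.48,"y":0.36,"z":0,"ax":0,"ay":0,"az":-1,"claw":1},
    {"x":0.48,"y":0.36,"z":0,"ax":0,"ay":0,"az":-1,"claw":1},
  ],
)

```text
time: 1.65
tool_pos: [0.4336, 0.3138, 0.2311]
tcp_rot: [-3.141, -0.0, 3.065]
contact_force: [-1.6, -0.2, -0.1]
opening: 0.0856
grip_force: 0.0
```

```bash
python3 -c "
from h import *
go([.4505,.3055,.23],.416+np.pi)"
```

```text
t 1.65 pos [0.4336 0.3138 0.2311] rpy [-3.141 -0.     3.065] q6 0.703 F [-1.6 -0.2 -0.1] op 0.0856 g 0.0
shift frac [-0.145 -0.058  0.009] turn frac [-0.001 -0.001 -0.984]
```

Call:
drive_tool(
  series=[
    {"x":-0.05,"y":-0.03,"z":0,"ax":0,"ay":0,"az":-0.33,"claw":1},
    {"x":-0.14,"y":-0.06,"z":0,"ax":0,"ay":0,"az":-0.67,"claw":1},
    {"x":-0.14,"y":-0.06,"z":0,"ax":0,"ay":0,"az":-0.98,"claw":1},
    {"x":-0.14,"y":-0.06,"z":0,"ax":0,"ay":0,"az":-0.98,"claw":1},
    {"x":-0.14,"y":-0.06,"z":0,"ax":0,"ay":0,"az":-0.98,"claw":1},
  ],
)

```text
time: 2.28
tool_pos: [0.4499, 0.3053, 0.2313]
tcp_rot: [-3.141, -0.0, -2.728]
contact_force: [0.7, 0.1, 0.5]
opening: 0.0854
grip_force: 0.0
```

```bash
cat >> h.py <<'E'
def keytop(name='wrist',h=.066,save=None,near=None):
    im,d,p=shot(name)
    if save: cv2.imwrite(save,im[:,:,::-1])
    C=cloud(p,d); hsv=cv2.cvtColor(im,cv2.COLOR_RGB2HSV); H,s,v=[hsv[...,i].astype(int) for i in range(3)]
    m=((H<8)|(H>172))&(s>140)&(v>70)
    if near is not None: m&=(np.hypot(C[...,0]-near[0],C[...,1]-near[1])<.035)
    top=m&(abs(C[...,2]-h)<.005)
    k,l,st,c=cv2.connectedComponentsWithStats(top.astype(np.uint8)); i=1+np.argmax(st[1:,4])
    vv,uu=np.nonzero(l==i); P=plane(p,np.c_[uu,vv],h)
    r=cv2.minAreaRect((P[:,:2]*1000).astype(np.float32)); print('top',st[i],C[l==i].mean(0).round(4),P.mean(0).round(4),r)
    return im,d,p,C
E
python3 -c "
from h import *
go([.4505,.3055,.23],.416+np.pi)
im,d,p,C=keytop(save='pics/k1.png',near=[.4505,.3055])
# block top
m=(abs(C[...,2]-.032)<.004)&(np.hypot(C[...,0]-.45,C[...,1]-.3055)<.05)
P=C[m];print(len(P),cv2.minAreaRect((P[:,:2]*1000).astype(np.float32)))
"
```

```text
t 2.27 pos [0.4499 0.3053 0.2313] rpy [-3.141 -0.    -2.728] q6 0.183 F [0.7 0.1 0.5] op 0.0854 g 0.0
shift frac [-0.005 -0.001  0.011] turn frac [-0.    -0.    -0.005]
top [269 179  12  33 350] [0.4503 0.3053 0.0649] [0.4501 0.3052 0.066 ] ((450.4966735839844, 305.232177734375), (28.803386688232422, 9.724323272705078), 23.903337478637695)
2516 ((451.34320068359375, 305.7698974609375), (63.992523193359375, 43.903404235839844), 24.047224044799805)
```

View pics/k1.png

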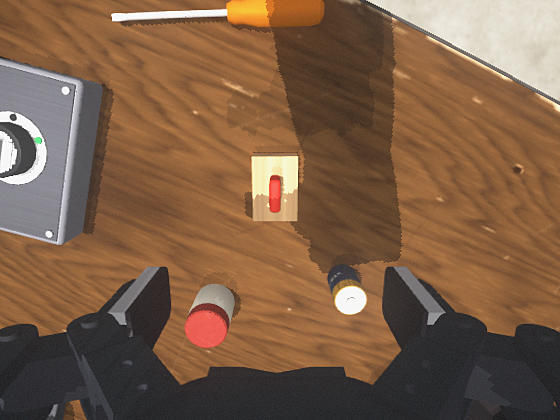

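The view shows the key upright in its block at (275,193), between the fingers. Measured key centre is (0.4505,0.3053), yaw 0.418, top at 0.065. Jar and battery are clear, so I'll descend.

Call:
drive_tool(
  series=[
    {"x":-0.005,"y":0,"z":0.35,"ax":0,"ay":0,"az":0,"claw":1},
    {"x":-0.005,"y":0,"z":0.7,"ax":0,"ay":0,"az":0,"claw":0.8},
    {"x":-0.005,"y":0,"z":1,"ax":0,"ay":0,"az":0,"claw":0.6},
    {"x":-0.005,"y":0,"z":1,"ax":0,"ay":0,"az":0,"claw":0.6},
  ],
)

```text
time: 2.82
tool_pos: [0.4478, 0.3049, 0.1085]
tcp_rot: [-3.14, -0.007, -2.724]
contact_force: [0.1, 0.5, 0.5]
opening: 0.0516
grip_force: 0.0
```

Call:
drive_tool(
  series=[
    {"x":0,"y":0,"z":0.25,"ax":0,"ay":0,"az":0,"claw":0.6},
    {"x":0,"y":0,"z":0.45,"ax":0,"ay":0,"az":0,"claw":0.6},
    {"x":0,"y":0,"z":0.61,"ax":0,"ay":0,"az":0,"claw":0.6},
    {"x":0,"y":0,"z":0.61,"ax":0,"ay":0,"az":0,"claw":0.6},
    {"x":0,"y":0,"z":0.61,"ax":0,"ay":0,"az":0,"claw":0.6},
  ],
)

```text
time: 3.45
tool_pos: [0.4514, 0.3074, 0.04]
tcp_rot: [3.141, 0.003, -2.723]
contact_force: [-0.2, 0.8, 0.1]
opening: 0.0513
grip_force: 0.0
```

Call:
drive_tool(
  series=[
    {"x":0,"y":0,"z":0,"ax":0,"ay":0,"az":0,"claw":0.3},
    {"x":0,"y":0,"z":0,"ax":0,"ay":0,"az":0,"claw":0},
    {"x":0,"y":0,"z":0,"ax":0,"ay":0,"az":0,"claw":0},
    {"x":0,"y":0,"z":0,"ax":0,"ay":0,"az":0,"claw":0},
    {"x":0,"y":0,"z":0,"ax":0,"ay":0,"az":0,"claw":0},
    {"x":0,"y":0,"z":0,"ax":0,"ay":0,"az":0,"claw":0},
  ],
)

```text
time: 4.2
tool_pos: [0.4511, 0.3058, 0.0389]
tcp_rot: [-3.14, 0.001, -2.723]
contact_force: [2.4, -4.8, 6.1]
opening: 0.0089
grip_force: 60.6
```

Key gripped (opening 8.9 mm, 60 N). I'll lift it straight out and analyse the slot in the first wrist picture.

Call:
drive_tool(
  series=[
    {"x":0,"y":0,"z":-0.1,"ax":0,"ay":0,"az":0,"claw":0},
    {"x":0,"y":0,"z":-0.25,"ax":0,"ay":0,"az":0,"claw":0},
    {"x":0,"y":0,"z":-0.5,"ax":0,"ay":0,"az":0,"claw":0},
    {"x":0,"y":0,"z":-0.8,"ax":0,"ay":0,"az":0,"claw":0},
    {"x":0,"y":0,"z":-1,"ax":0,"ay":0,"az":0,"claw":0},
    {"x":0,"y":0,"z":-1,"ax":0,"ay":0,"az":0,"claw":0},
  ],
)

```text
time: 4.95
tool_pos: [0.4509, 0.3082, 0.1606]
tcp_rot: [3.139, 0.005, -2.722]
contact_force: [0.2, 0.1, -0.7]
opening: 0.0092
grip_force: 59.8
```

```bash
python3 - <<'E'
from h import *
q=np.load('wrist0.npz'); im=q['im']; p={k:q[k] for k in ['K','D','R','t']}
c=im[66:166,239:339]; cv2.imwrite('pics/slot0.png',cv2.resize(c,(600,600),interpolation=cv2.INTER_NEAREST)[:,:,::-1])
print(plane(p,[[289,116]],.074))
d=q['d'];C=cloud(p,d); m=(abs(C[...,2]-.074)<.004)&(np.hypot(C[...,0]-.508,C[...,1]-.0685)<.04); P=C[m]; print(len(P),cv2.minEnclosingCircle((P[:,:2]*1000).astype(np.float32)),P[:,2].mean())
go([.508,.0685,.16],.15+np.pi)
E
```

```text
[[0.50929661 0.06847091 0.074     ]]
2355 ((509.5649108886719, 69.1439437866211), 23.786720275878906) 0.07268803286497562
t 4.95 pos [0.4509 0.3082 0.1606] rpy [ 3.139  0.005 -2.722] q6 0.179 F [ 0.2  0.1 -0.7] op 0.0092 g 59.8
shift frac [ 0.38  -2.018 -0.003] turn frac [0.007 0.008 0.54 ]
```

View pics/slot0.png

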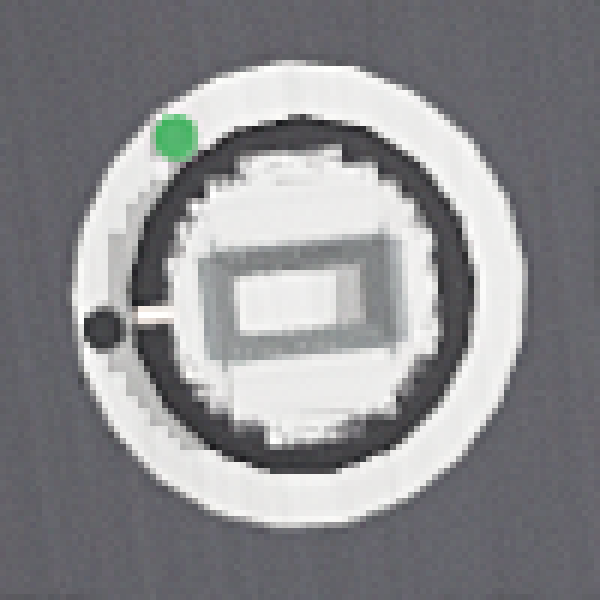

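The crop shows the slot mouth with corners at about (200,255), (385,235), (400,345) and (218,362). The white index mark is at the black "off" dot. That gives a slot centre of about (0.509,0.069) and a yaw of about 0.1. I'll carry the key above it and remeasure.

Call:
drive_tool(
  series=[
    {"x":0.06,"y":-0.3,"z":-0.2,"ax":0,"ay":0,"az":0,"claw":0},
    {"x":0.12,"y":-0.65,"z":-0.4,"ax":0,"ay":0,"az":0,"claw":0},
    {"x":0.19,"y":-1,"z":-0.58,"ax":0,"ay":0,"az":0,"claw":0},
    {"x":0.19,"y":-1,"z":-0.58,"ax":0,"ay":0,"az":0,"claw":0},
  ],
)

```text
time: 5.45
tool_pos: [0.4788, 0.186, 0.2282]
tcp_rot: [3.141, 0.001, -2.726]
contact_force: [0.0, 1.0, -0.3]
opening: 0.009
grip_force: 59.8
```

Call:
drive_tool(
  series=[
    {"x":0.06,"y":-0.3,"z":0,"ax":0,"ay":0,"az":0.2,"claw":0},
    {"x":0.12,"y":-0.65,"z":0,"ax":0,"ay":0,"az":0.4,"claw":0},
    {"x":0.19,"y":-1,"z":0,"ax":0,"ay":0,"az":0.64,"claw":0},
    {"x":0.19,"y":-1,"z":0,"ax":0,"ay":0,"az":0.64,"claw":0},
    {"x":0.19,"y":-1,"z":0,"ax":0,"ay":0,"az":0.64,"claw":0},
    {"x":0.19,"y":-1,"z":0,"ax":0,"ay":0,"az":0.64,"claw":0},
  ],
)

```text
time: 6.2
tool_pos: [0.5057, 0.0701, 0.2271]
tcp_rot: [3.141, -0.001, -3.04]
contact_force: [-0.1, 0.7, -0.4]
opening: 0.0089
grip_force: 59.7
```

```bash
python3 - <<'E'
from h import *
q=np.load('wrist0.npz'); p={k:q[k] for k in ['K','D','R','t']}
c=np.array([[200,255],[385,235],[400,345],[218,362]]); px=[239,66]+(c+.5)/6-.5
P=plane(p,px,.074); print(P.round(4),P.mean(0)); print(np.linalg.norm(P[1]-P[0]),np.linalg.norm(P[2]-P[1]))
go([.509,.069,.23],.1+np.pi)
im,d,p,C=[*shot('wrist'),0]; np.savez('w2.npz',im=im,d=d,**p)
C=cloud(p,d); m=(abs(C[...,2]-.074)<.004)&(np.hypot(C[...,0]-.508,C[...,1]-.0685)<.04); P=C[m]; print(len(P),cv2.minEnclosingCircle((P[:,:2]*1000).astype(np.float32)))
v,u=np.nonzero(m); print(u.min(),u.max(),v.min(),v.max())
cu,cv=int(u.mean()),int(v.mean()); print(cu-60,cv-60)
cv2.imwrite('pics/slot2.png',cv2.resize(im[cv-60:cv+60,cu-60:cu+60],(600,600),interpolation=cv2.INTER_NEAREST)[:,:,::-1])
E
```

```text
[[0.4955 0.0746 0.074 ]
 [0.5203 0.0773 0.074 ]
 [0.5226 0.0629 0.074 ]
 [0.4979 0.0606 0.074 ]] [0.50905243 0.06886036 0.074     ]
0.02494359745519951 0.01454418712932732
t 6.2 pos [0.5057 0.0701 0.2271] rpy [ 3.141e+00 -1.000e-03 -3.040e+00] q6 0.036 F [-0.1  0.7 -0.4] op 0.0089 g 59.7
shift frac [-0.027 -0.012 -0.025] turn frac [ 0.001 -0.002  0.003]
2044 ((508.987548828125, 69.33073425292969), 23.86901092529297)
246 300 174 227
213 140
```

View pics/slot2.png

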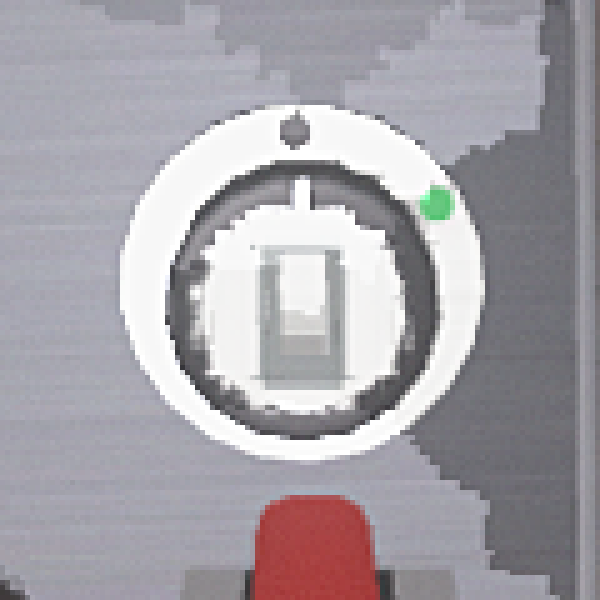

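The slot mouth is at crop corners (262,248), (343,248), (343,387) and (262,387), aligned with the image. The red bow is held below it. Now the slot pose and the held bow pose.

```bash
python3 - <<'E'
from h import *
q=np.load('w2.npz'); p={k:q[k] for k in ['K','D','R','t']}
c=np.array([[262,248],[343,248],[343,387],[262,387]]); px=[213,140]+(c+.5)/5-.5
P=plane(p,px,.074); print(P.round(4),P.mean(0).round(4))
e=P[0]+P[1]-P[2]-P[3]; a=P[0]-P[3];b=P[1]-P[2]; print([np.arctan2(v[1],v[0]).round(3) for v in (e,a,b)],np.linalg.norm(e)/2, np.linalg.norm(P[1]-P[0]))
# held bow in tool frame
s=env.state(); C=cloud(p,q['d']); im=q['im'];hsv=cv2.cvtColor(im,cv2.COLOR_RGB2HSV); H,S,V=[hsv[...,i].astype(int) for i in range(3)]
R=Ro.from_euler('xyz',s['tcp_rot']); m=((H<8)|(H>172))&(S>140)&(V>70)&(np.linalg.norm(C-s['tool_pos'],axis=-1)<.05)
T=R.inv().apply(C[m]-s['tool_pos']); print(m.sum(),T.mean(0),np.percentile(T,[2,50,98],axis=0).round(4))
f=T[abs(T[:,0]-np.percentile(T[:,0],90))<.002]; print((f[:,1].min()+f[:,1].max())/2)
go([.509,.069,.1],np.arctan2(e[1],e[0]))
E
```

```text
[[0.4987 0.0613 0.074 ]
 [0.4973 0.0749 0.074 ]
 [0.5215 0.0774 0.074 ]
 [0.5229 0.0636 0.074 ]] [0.5101 0.0693 0.074 ]
[np.float64(-3.041), np.float64(-3.047), np.float64(-3.036)] 0.024290714930829214 0.01364195030328569
2403 [ 0.00488798  0.00110968 -0.0225126 ] [[-0.0125 -0.0032 -0.0275]
 [ 0.0066  0.0012 -0.0258]
 [ 0.0154  0.0056  0.0003]]
0.0011785086275097542
t 6.25 pos [0.5058 0.0701 0.2273] rpy [ 3.141e+00 -1.000e-03 -3.040e+00] q6 0.036 F [ 0.1 -0.8 -0.8] op 0.009 g 59.7
shift frac [-0.026 -0.012  1.061] turn frac [ 0.001 -0.001  0.003]
```

Call:
drive_tool(
  series=[
    {"x":-0.04,"y":-0.014,"z":0.25,"ax":0,"ay":0,"az":0,"claw":0},
    {"x":-0.04,"y":-0.014,"z":0.5,"ax":0,"ay":0,"az":0,"claw":0},
    {"x":-0.04,"y":-0.014,"z":0.75,"ax":0,"ay":0,"az":0,"claw":0},
    {"x":-0.04,"y":-0.014,"z":0.97,"ax":0,"ay":0,"az":0,"claw":0},
    {"x":-0.04,"y":-0.014,"z":0.97,"ax":0,"ay":0,"az":0,"claw":0},
    {"x":-0.04,"y":-0.014,"z":0.97,"ax":0,"ay":0,"az":0,"claw":0},
  ],
)

```text
time: 7.0
tool_pos: [0.5118, 0.0682, 0.1123]
tcp_rot: [3.141, 0.001, -3.041]
contact_force: [-0.2, 0.6, 0.3]
opening: 0.0087
grip_force: 59.7
```

```bash
python3 - <<'E'
from h import *
go([.5104,.0688,.081],-3.041)
for n in ['wrist','side']:
    im,d,p=shot(n)
    if n=='wrist': cv2.imwrite('pics/w3.png',im[100:400,130:430,::-1].repeat(2,0).repeat(2,1))
    uv=cv2.projectPoints(np.array([[.51,.069,.074]]),cv2.Rodrigues(p['R'])[0],p['t'],p['K'],p['D'])[0]; print(n,uv)
E
```

```text
t 7.0 pos [0.5118 0.0682 0.1123] rpy [ 3.141e+00  1.000e-03 -3.041e+00] q6 0.032 F [-0.2  0.6  0.3] op 0.0087 g 59.7
shift frac [0.011 0.006 0.261] turn frac [ 0.     0.003 -0.001]
wrist [[[275.71930888 241.45124198]]]
side [[[273.72887394 230.25624095]]]
```

View pics/w3.png

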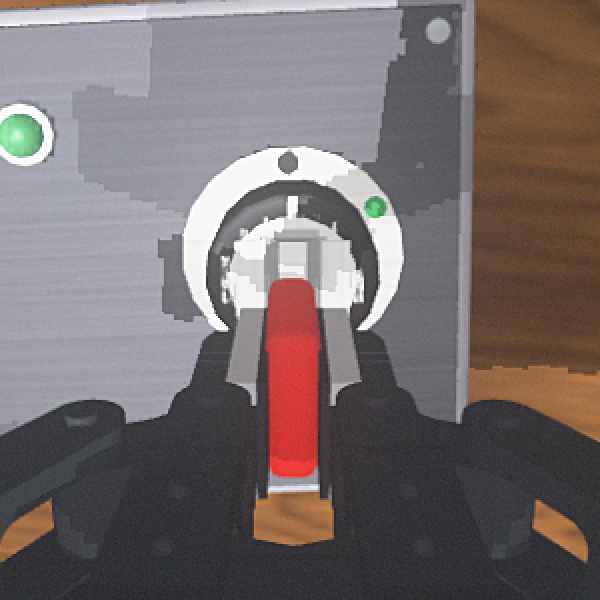

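The key is centred on the slot laterally, bow at crop column 292 and slot at 293. I'll correct x by 1 mm and lower it gently.

Call:
drive_tool(
  series=[
    {"x":0.01,"y":0,"z":0.05,"ax":0,"ay":0,"az":0,"claw":0},
    {"x":0.01,"y":0,"z":0.1,"ax":0,"ay":0,"az":0,"claw":0},
    {"x":0.01,"y":0,"z":0.14,"ax":0,"ay":0,"az":0,"claw":0},
    {"x":0.01,"y":0,"z":0.14,"ax":0,"ay":0,"az":0,"claw":0},
  ],
)

```text
time: 7.6
tool_pos: [0.5094, 0.0673, 0.0938]
tcp_rot: [-3.142, -0.001, -3.042]
contact_force: [-0.8, -0.1, -0.3]
opening: 0.0091
grip_force: 59.7
```

Call:
drive_tool(
  series=[
    {"x":0,"y":0,"z":0.04,"ax":0,"ay":0,"az":0,"claw":0},
    {"x":0,"y":0,"z":0.08,"ax":0,"ay":0,"az":0,"claw":0},
    {"x":0,"y":0,"z":0.1,"ax":0,"ay":0,"az":0,"claw":0},
    {"x":0,"y":0,"z":0.1,"ax":0,"ay":0,"az":0,"claw":0},
  ],
)

```text
time: 8.1
tool_pos: [0.5097, 0.0675, 0.0822]
tcp_rot: [3.141, -0.001, -3.042]
contact_force: [0.2, 0.2, -0.3]
opening: 0.0085
grip_force: 59.7
```

Call:
drive_tool(
  series=[
    {"x":0,"y":0,"z":0.015,"ax":0,"ay":0,"az":0,"claw":0},
    {"x":0,"y":0,"z":0.025,"ax":0,"ay":0,"az":0,"claw":0},
    {"x":0,"y":0,"z":0.025,"ax":0,"ay":0,"az":0,"claw":0},
  ],
)

```text
time: 8.48
tool_pos: [0.5102, 0.0676, 0.0804]
tcp_rot: [3.141, 0.001, -3.042]
contact_force: [-1.3, 0.9, 6.0]
opening: 0.009
grip_force: 60.7
```

Call:
drive_tool(
  series=[
    {"x":0,"y":0,"z":0,"ax":0,"ay":0,"az":0.2,"claw":0},
    {"x":0,"y":0,"z":0,"ax":0,"ay":0,"az":0.4,"claw":0},
    {"x":0,"y":0,"z":0,"ax":0,"ay":0,"az":0.6,"claw":0},
    {"x":0,"y":0,"z":0,"ax":0,"ay":0,"az":0.8,"claw":0},
    {"x":0,"y":0,"z":0,"ax":0,"ay":0,"az":1,"claw":0},
    {"x":0,"y":0,"z":0,"ax":0,"ay":0,"az":1,"claw":0},
  ],
)

```text
time: 9.22
tool_pos: [0.5105, 0.0678, 0.0804]
tcp_rot: [3.14, 0.001, 2.742]
contact_force: [-1.1, 1.3, 5.4]
opening: 0.0088
grip_force: 60.6
```

```bash
python3 -c "
from h import *
go([.5095,.069,.081],-3.041-1.0); print(env.state()['torque'])"
```

```text
t 9.22 pos [0.5105 0.0678 0.0804] rpy [3.140e+00 1.000e-03 2.742e+00] q6 0.531 F [-1.1  1.3  5.4] op 0.0088 g 60.6
shift frac [ 0.011  0.006 -0.005] turn frac [0.003 0.001 1.   ]
[0.39503564 0.32220264 0.00302118]
```

Call:
drive_tool(
  series=[
    {"x":0,"y":0,"z":0,"ax":0,"ay":0,"az":0.2,"claw":0},
    {"x":0,"y":0,"z":0,"ax":0,"ay":0,"az":0.4,"claw":0},
    {"x":0,"y":0,"z":0,"ax":0,"ay":0,"az":0.6,"claw":0},
    {"x":0,"y":0,"z":0,"ax":0,"ay":0,"az":0.8,"claw":0},
    {"x":0,"y":0,"z":0,"ax":0,"ay":0,"az":1,"claw":0},
    {"x":0,"y":0,"z":0,"ax":0,"ay":0,"az":1,"claw":0},
  ],
)

```text
time: 9.98
tool_pos: [0.5106, 0.0676, 0.0804]
tcp_rot: [3.14, 0.001, 2.242]
contact_force: [-0.7, 1.3, 6.2]
opening: 0.0088
grip_force: 60.6
```

Call:
drive_tool(
  series=[
    {"x":0,"y":0,"z":0,"ax":0,"ay":0,"az":0.1,"claw":0},
    {"x":0,"y":0,"z":0,"ax":0,"ay":0,"az":0.2,"claw":0},
    {"x":0,"y":0,"z":0,"ax":0,"ay":0,"az":0.25,"claw":0},
    {"x":0,"y":0,"z":0,"ax":0,"ay":0,"az":0.25,"claw":0},
  ],
)

```text
time: 10.48
tool_pos: [0.5106, 0.0676, 0.0804]
tcp_rot: [3.14, 0.001, 2.118]
contact_force: [-0.5, 0.8, 5.9]
opening: 0.0089
grip_force: 60.6
```

```bash
python3 -c "
from h import *
go([.5095,.069,.081],-3.041-1.0); print(env.state()['torque'])"
```

```text
t 10.47 pos [0.5106 0.0676 0.0804] rpy [3.140e+00 1.000e-03 2.118e+00] q6 1.156 F [-0.5  0.8  5.9] op 0.0089 g 60.6
shift frac [ 0.015 -0.001 -0.005] turn frac [ 0.003  0.002 -0.249]
[0.1890409  0.23844806 0.05821502]
```

Call:
drive_tool(
  series=[
    {"x":0,"y":0,"z":0,"ax":0,"ay":0,"az":0.08,"claw":0},
    {"x":0,"y":0,"z":0,"ax":0,"ay":0,"az":0.16,"claw":0},
    {"x":0,"y":0,"z":0,"ax":0,"ay":0,"az":0.16,"claw":0},
  ],
)

```text
time: 10.85
tool_pos: [0.5105, 0.0676, 0.0804]
tcp_rot: [3.14, 0.0, 2.038]
contact_force: [-0.7, 1.4, 5.0]
opening: 0.0089
grip_force: 60.6
```

```bash
python3 -c "
from h import *
go([.5095,.069,.081],-3.041-1.0); print(env.state()['torque'])"
```

```text
t 10.85 pos [0.5105 0.0676 0.0804] rpy [3.14  0.    2.038] q6 1.235 F [-0.7  1.4  5. ] op 0.0089 g 60.6
shift frac [ 0.015 -0.002 -0.005] turn frac [ 0.003  0.001 -0.408]
[0.26447502 0.23291644 0.17111574]
```

Call:
drive_tool(
  series=[
    {"x":0,"y":0,"z":0,"ax":0,"ay":0,"az":0.08,"claw":0},
    {"x":0,"y":0,"z":0,"ax":0,"ay":0,"az":0.08,"claw":0},
    {"x":0,"y":0,"z":0,"ax":0,"ay":0,"az":0.08,"claw":0},
  ],
)

```text
time: 11.22
tool_pos: [0.5106, 0.0676, 0.0804]
tcp_rot: [3.14, 0.001, 1.999]
contact_force: [-1.3, 0.6, 5.3]
opening: 0.0092
grip_force: 60.8
```

```bash
python3 -c "
from h import *
go([.5095,.069,.081],-3.041-1.0); print(env.state()['torque'])"
```

```text
t 11.22 pos [0.5106 0.0676 0.0804] rpy [3.140e+00 1.000e-03 1.999e+00] q6 1.274 F [-1.3  0.6  5.3] op 0.0092 g 60.8
shift frac [ 0.015 -0.003 -0.005] turn frac [ 0.003  0.002 -0.487]
[0.22758145 0.23919751 0.36868082]
```

Torque rose to 0.37 N m, well above friction, so the switch is at the stop. I'll relax the twist slightly, open and retreat upward.

Call:
drive_tool(
  series=[
    {"x":0,"y":0,"z":0,"ax":0,"ay":0,"az":-0.08,"claw":0},
    {"x":0,"y":0,"z":0,"ax":0,"ay":0,"az":-0.08,"claw":0.2},
    {"x":0,"y":0,"z":0,"ax":0,"ay":0,"az":-0.08,"claw":0.5},
    {"x":0,"y":0,"z":0,"ax":0,"ay":0,"az":-0.08,"claw":0.5},
    {"x":0,"y":0,"z":0,"ax":0,"ay":0,"az":-0.08,"claw":0.5},
    {"x":0,"y":0,"z":0,"ax":0,"ay":0,"az":-0.08,"claw":0.5},
  ],
)

```text
time: 11.98
tool_pos: [0.5099, 0.0674, 0.0794]
tcp_rot: [-3.141, 0.0, 2.036]
contact_force: [0.6, 0.4, 0.2]
opening: 0.0428
grip_force: 0.0
```

Call:
drive_tool(
  series=[
    {"x":0,"y":0,"z":-0.15,"ax":0,"ay":0,"az":-0.08,"claw":0.5},
    {"x":0,"y":0,"z":-0.5,"ax":0,"ay":0,"az":-0.08,"claw":0.5},
    {"x":0,"y":0,"z":-0.8,"ax":0,"ay":0,"az":-0.08,"claw":0.5},
    {"x":0,"y":0,"z":-1,"ax":0,"ay":0,"az":-0.08,"claw":0.5},
    {"x":0,"y":0,"z":-1,"ax":0,"ay":0,"az":-0.08,"claw":0.5},
  ],
)

```text
time: 12.6
tool_pos: [0.5115, 0.0676, 0.2016]
tcp_rot: [3.137, 0.002, 2.076]
contact_force: [0.0, -1.1, -0.2]
opening: 0.0426
grip_force: 0.0
```

```bash
python3 - <<'E'
from h import *
s=env.state()
im,d,p,C=keytop(h=.108,save='pics/w4.png',near=[.51,.068])
c=np.array([.524,-.005]); y=.151
R2=np.array([[np.cos(y),-np.sin(y)],[np.sin(y),np.cos(y)]])
for a in (0,.32): 
    th=.45-a; print('pad exp',a,c+R2@[.05-.085*np.cos(th)-.007*np.sin(th),-.07], .08+.085*np.sin(th)+.007*np.cos(th))
go([.47,-.09,.2],.151,s)
q=np.load('wrist0.npz'); p={k:q[k] for k in ['K','D','R','t']}; C=cloud(p,q['d'])
print(C[305,290], C[295:315:10,280:300:10].reshape(-1,3).round(4)); hsv=cv2.cvtColor(q['im'],cv2.COLOR_RGB2HSV)
m=(hsv[...,2]<70)&(abs(C[...,2]-.12)<.02)&(np.hypot(C[...,0]-.5,C[...,1]+.09)<.04); P=C[m]; print(m.sum(),P.mean(0),cv2.minAreaRect((P[:,:2]*1000).astype(np.float32)),P[:,2].min(),P[:,2].max())
E
```

```text
top [267 195  15  40 389] [0.5084 0.0706 0.1067] [0.5083 0.0709 0.108 ] ((509.7646484375, 69.38324737548828), (9.666297912597656, 27.72045135498047), 28.596847534179688)
pad exp 0 [ 0.50528373 -0.07865352] 0.1232752001159233
pad exp 0.32 [ 0.4997401  -0.07949703] 0.09795983537867758
t 12.6 pos [0.5115 0.0676 0.2016] rpy [3.137e+00 2.000e-03 2.076e+00] q6 1.197 F [ 0.  -1.1 -0.2] op 0.0426 g 0.0
shift frac [-0.982 -0.938  0.011] turn frac [ 0.01  -0.006  3.85 ]
[ 0.50978397 -0.07280415  0.12527553] [[ 0.502  -0.0637  0.1263]
 [ 0.5098 -0.0653  0.1233]
 [ 0.502  -0.0712  0.1282]
 [ 0.5098 -0.0728  0.1253]]
80 [ 0.50684019 -0.0761552   0.12326422] ((513.2818603515625, -91.08905792236328), (29.757532119750977, 59.044986724853516), 8.09669303894043) 0.11145202167951514 0.1302782907555655
```

View pics/w4.png

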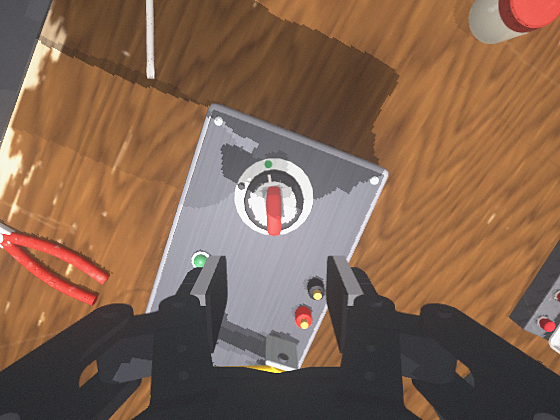

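The index mark at (268,178) lines up with the green dot at (268,164). The key top at (274,210) measures centre (0.5098,0.0694), height 0.107, yaw -1.07. So the key is home and on. Now I'll close the fingers and move above the lever pad.

Call:
drive_tool(
  series=[
    {"x":-0.3,"y":-0.2,"z":0,"ax":0,"ay":0,"az":0.2,"claw":0.2},
    {"x":-0.65,"y":-0.4,"z":0,"ax":0,"ay":0,"az":0.4,"claw":0},
    {"x":-1,"y":-0.63,"z":0,"ax":0,"ay":0,"az":0.71,"claw":0},
    {"x":-1,"y":-0.63,"z":0,"ax":0,"ay":0,"az":0.71,"claw":0},
    {"x":-1,"y":-0.63,"z":0,"ax":0,"ay":0,"az":0.71,"claw":0},
    {"x":-1,"y":-0.63,"z":0,"ax":0,"ay":0,"az":0.71,"claw":0},
  ],
)

```text
time: 13.4
tool_pos: [0.5016, -0.0731, 0.1988]
tcp_rot: [-3.14, -0.001, 1.723]
contact_force: [0.7, 0.5, 0.5]
opening: -0.0002
grip_force: 0.0
```

```bash
python3 -c "
from h import *
go([.505,-.0785,.14],1.722)"
```

```text
t 13.4 pos [ 0.5016 -0.0731  0.1988] rpy [-3.140e+00 -1.000e-03  1.723e+00] q6 1.274 F [0.7 0.5 0.5] op -0.0002 g 0.0
shift frac [-0.049  0.022  0.49 ] turn frac [-0.002 -0.001  0.002]
```

Call:
drive_tool(
  series=[
    {"x":-0.05,"y":0.02,"z":0.15,"ax":0,"ay":0,"az":0,"claw":0},
    {"x":-0.05,"y":0.02,"z":0.35,"ax":0,"ay":0,"az":0,"claw":0},
    {"x":-0.05,"y":0.02,"z":0.48,"ax":0,"ay":0,"az":0,"claw":0},
    {"x":-0.05,"y":0.02,"z":0.48,"ax":0,"ay":0,"az":0,"claw":0},
  ],
)

```text
time: 13.9
tool_pos: [0.504, -0.0784, 0.1405]
tcp_rot: [-3.138, -0.001, 1.723]
contact_force: [-0.4, -0.0, 0.5]
opening: -0.0003
grip_force: 0.0
```

Call:
drive_tool(
  series=[
    {"x":0,"y":0,"z":0.04,"ax":0,"ay":0,"az":0,"claw":0},
    {"x":0,"y":0,"z":0.08,"ax":0,"ay":0,"az":0,"claw":0},
    {"x":0,"y":0,"z":0.12,"ax":0,"ay":0,"az":0,"claw":0},
    {"x":0,"y":0,"z":0.16,"ax":0,"ay":0,"az":0,"claw":0},
    {"x":0,"y":0,"z":0.16,"ax":0,"ay":0,"az":0,"claw":0},
  ],
)

```text
time: 14.52
tool_pos: [0.5053, -0.0799, 0.1228]
tcp_rot: [3.141, 0.0, 1.721]
contact_force: [-0.9, -0.3, 3.8]
opening: 0.0003
grip_force: 1.5
```

Contact at z = 0.123 with 3.8 N. I'll press in small steps.

Call:
drive_tool(
  series=[
    {"x":0,"y":0,"z":0.04,"ax":0,"ay":0,"az":0,"claw":0},
    {"x":0,"y":0,"z":0.08,"ax":0,"ay":0,"az":0,"claw":0},
    {"x":0,"y":0,"z":0.12,"ax":0,"ay":0,"az":0,"claw":0},
    {"x":0,"y":0,"z":0.16,"ax":0,"ay":0,"az":0,"claw":0},
    {"x":0,"y":0,"z":0.16,"ax":0,"ay":0,"az":0,"claw":0},
  ],
)

```text
time: 15.15
tool_pos: [0.5044, -0.0799, 0.1032]
tcp_rot: [-3.14, 0.0, 1.721]
contact_force: [-2.1, -1.9, 5.2]
opening: -0.0001
grip_force: 2.9
```

```bash
python3 - <<'E'
from h import *
go([.505,-.0785,.099],1.722)
im,d,p=shot('wrist'); C=cloud(p,d)
cs=[]
for n in ['scene','wrist']:
    im,d,p=shot(n)
    uv=cv2.projectPoints(np.array([[.52,-.1,.08]]),cv2.Rodrigues(p['R'])[0],p['t'],p['K'],p['D'])[0][0,0].astype(int)
    h=40 if n=='scene' else 75
    u=np.clip(uv,h,[559-h,419-h]); c=im[u[1]-h:u[1]+h,u[0]-h:u[0]+h]; cs.append(cv2.resize(c,(400,400),interpolation=cv2.INTER_CUBIC)); print(n,uv,u)
cv2.imwrite('pics/p1.png',np.hstack(cs)[:,:,::-1])
E
```

```text
t 15.15 pos [ 0.5044 -0.0799  0.1032] rpy [-3.14   0.     1.721] q6 1.264 F [-2.1 -1.9  5.2] op -0.0001 g 2.9
shift frac [0.011 0.007 0.035] turn frac [-0.003  0.    -0.003]
scene [301 232] [301 232]
wrist [300 296] [300 296]
```

View pics/p1.png

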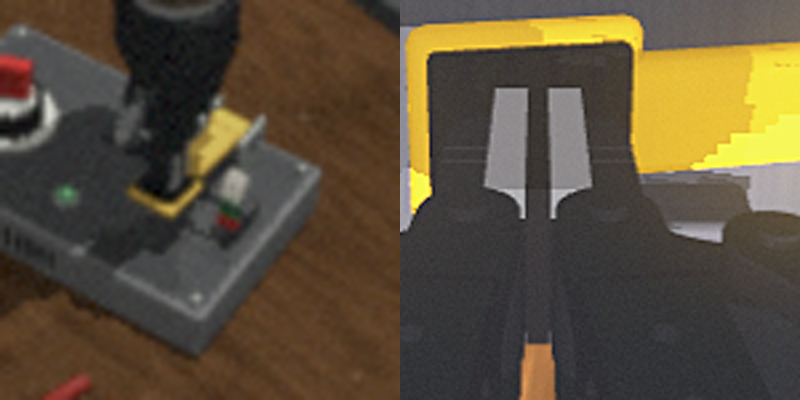

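The fingertips sit in the middle of the black pad, around (540,140) in the right half. The scale with its green and red is visible at (230,205) in the left half. I'll get the lever angle from the slope of the yellow top in depth.

```bash
cat >> h.py <<'E'
def lever(im,d,p):
    C=cloud(p,d); hsv=cv2.cvtColor(im,cv2.COLOR_RGB2HSV); y=.151; c=np.array([.524,-.005])
    L=(C[...,:2]-c)@np.array([[np.cos(y),-np.sin(y)],[np.sin(y),np.cos(y)]])
    m=(hsv[...,0]>18)&(hsv[...,0]<34)&(hsv[...,1]>120)&(hsv[...,2]>120)&(abs(L[...,1]+.07)<.017)&(C[...,2]>.06)&(C[...,2]<.14)&(abs(L[...,0])<.06)
    X=L[...,0][m];Z=C[...,2][m]
    for _ in range(4):
        f=np.polyfit(X,Z,1); r=Z-np.polyval(f,X); k=abs(r)<max(.0015,2*r.std()); X,Z=X[k],Z[k]
    print('lever',round(.45+np.arctan(f[0]),3),'n',len(X),'res',r.std().round(4),'z at pad/pivot',np.polyval(f,[-.03,.05]).round(4))
E
python3 - <<'E'
from h import *
q=np.load('wrist0.npz'); lever(q['im'],q['d'],{k:q[k] for k in 'KDRt'})
s=env.state()
for n in ['wrist','scene']: lever(*shot(n))
E
```

```text
lever 0.02 n 1770 res 0.001 z at pad/pivot [0.122  0.0853]
lever 0.289 n 6186 res 0.001 z at pad/pivot [0.0978 0.0848]
lever 0.311 n 85 res 0.0019 z at pad/pivot [0.0975 0.0864]
```

The fit reads 0.02 with the lever released, so it is now at about 0.28. I'll go 3 mm lower and hold for more than a second.

Call:
drive_tool(
  series=[
    {"x":0,"y":0,"z":0.015,"ax":0,"ay":0,"az":0,"claw":0},
    {"x":0,"y":0,"z":0.025,"ax":0,"ay":0,"az":0,"claw":0},
    {"x":0,"y":0,"z":0.025,"ax":0,"ay":0,"az":0,"claw":0},
    {"x":0,"y":0,"z":0.025,"ax":0,"ay":0,"az":0,"claw":0},
    {"x":0,"y":0,"z":0.025,"ax":0,"ay":0,"az":0,"claw":0},
    {"x":0,"y":0,"z":0.025,"ax":0,"ay":0,"az":0,"claw":0},
    {"x":0,"y":0,"z":0.025,"ax":0,"ay":0,"az":0,"claw":0},
    {"x":0,"y":0,"z":0.025,"ax":0,"ay":0,"az":0,"claw":0},
  ],
)

```text
time: 16.4
tool_pos: [0.5038, -0.08, 0.1004]
tcp_rot: [-3.139, 0.0, 1.72]
contact_force: [-3.6, -0.5, 6.3]
opening: 0.0
grip_force: 3.1
```

Call:
drive_tool(
  series=[
    {"x":0,"y":0,"z":0,"ax":0,"ay":0,"az":0,"claw":0},
    {"x":0,"y":0,"z":0,"ax":0,"ay":0,"az":0,"claw":0},
    {"x":0,"y":0,"z":0,"ax":0,"ay":0,"az":0,"claw":0},
    {"x":0,"y":0,"z":0,"ax":0,"ay":0,"az":0,"claw":0},
  ],
)

```text
time: 16.9
tool_pos: [0.5037, -0.08, 0.1003]
tcp_rot: [-3.139, 0.0, 1.72]
contact_force: [-3.1, -1.1, 7.7]
opening: 0.0001
grip_force: 3.1
```

```bash
python3 - <<'E'
from h import *
go([.505,-.0785,.099],1.722)
lever(*shot('wrist')); lever(*shot('side'))
keytop('side',h=.108,near=[.51,.069])
E
```

```text
t 16.9 pos [ 0.5037 -0.08    0.1003] rpy [-3.139  0.     1.72 ] q6 1.264 F [-3.1 -1.1  7.7] op 0.0001 g 3.1
shift frac [0.011 0.012 0.011] turn frac [-0.005  0.    -0.003]
lever 0.324 n 6357 res 0.001 z at pad/pivot [0.0949 0.0847]
lever 0.331 n 157 res 0.0017 z at pad/pivot [0.0934 0.0838]
top [273 217   4   9  32] [0.5082 0.0676 0.1059] [0.5072 0.0697 0.108 ] ((507.523681640625, 69.60503387451172), (7.693388938903809, 30.366865158081055), 25.046062469482422)
```

The lever is at about 0.31 (mid green) with about 7 N and holding still, and the key is still home. Handing in.

```bash
python3 -c "
from rig import env
print(env.finish_job())"
```

```text
the job is handed in; nothing more can be done
None
```

The job is handed in, though the hand-in returned no verdict: the key is fully home and turned to the stop, and the fingers are holding the lever at about 0.31 rad (mid green) with about 7 N.

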